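# Load a slide cassette through the spring flap doors

### The job

Load the blue slide cassette into the reader lane: set it flat in the open front of the lane with its nose towards the closed orange flap doors, then slide it through the flaps and press it home against the end stop with about 10 newtons for a moment, never more than 20. Let go so that it stays fully home with both flaps sprung shut behind it, and leave the tape roll, the culture dish and the marker where they are.

Things in the scene. Friction and masses are not known exactly. Their poses are not given: they have to be found in the camera images.
- cassette_grip (a point): Lengths here and below in mm. Middle of the white upright grip fin of the loose blue cassette (0.1 to 0.21 kg): 52 above the underside, 30 behind the middle, 15 ahead of the tail. Fin 22 long, 12 wide, 28 to 68 above the underside. Axes: x from tail to nose, z up. Take it from above, fingers closing along y.
- cassette_nose (a point): Middle of the cassette's front face: 75 ahead (+x) of the grip point and 38 below it, 14 above the underside. Axes as for the grip point.
- cassette: The same cassette: blue body 90 long (x), 50 wide (y), 28 high, the foremost 12 (nose) only 40 wide. Origin at the middle of its underside, axes as above.
- lane: Reader lane, fixed, place and heading vary. Origin on the table, on the lane's centre line, at the hinge line of the flaps; x along the lane, inwards; z up. Base x -135 to 178, 104 wide; its floor, where the cassette slides, is 6 above the table. White rails 54 apart, tops 20 above the table: front x -98 to -5, rear x 50 to 172, short flare before the rear ones.
- lane_mouth (a point): Lane floor, centre line, at the open mouth: lane x = -130. The front rails flare out here from 54 to about 70 apart. All is open above from here to the cover. Lane axes.
- cover_front (a point): Middle of the front edge of the white cover over the rear of the lane, on its top, 48.5 above the table, lane x = 105; the cover reaches to x = 175, its underside is 38.5 above the table. White side walls, 38 high, stand 42 either side of the centre line from x = -4 on. Lane axes.
- gate (a point): Middle of the gate, lane x = 0, 20 above the table; lane axes. Two orange spring flaps, each 30 long, 9 to 36 above the table, meet here; their upright pins are 31 either side of the centre line. Steel hinge posts at x = -4, 43 high, leave 61 between them.
- flap_left (a joint): Left (+y) flap: 0 shut, grows as it is pushed inwards (+x), at most 1.5; it does not open outwards. A spring (0.017 N m shut, 0.056 at 1.4 rad) closes it. Pushing the cassette through both takes 5 to 18 N (friction varies) around nose x = 5 to 40, little after. Open flaps reach to lane x = 31 and swing shut once the tail is beyond that, as it is when the cassette is home.
- flap_right (a joint): The same for the right (-y) flap.
- tape_roll: Loose roll of cream tape lying flat, 73 across, 19 high, origin under its middle. Not to be moved.
- dish: Loose clear culture dish, 58 across, 14 high, origin under its middle. Not to be moved.
- marker: Loose white marker pen with a blue cap, 128 long, 16 high, origin under its middle. Not to be moved.
- stop (a joint): Travel (m) of the black rubber end stop under the rear cover, out of sight: 0 at rest, grows as it is pressed inwards, 9 N per mm, heavily damped (0.12 N per mm/s), comes back slowly. At rest its front face (44 wide, 24 high above the lane floor) lies somewhere between lane x = 124 and 150, set anew each run and not told: feel for it with a slow push. Its frame: as the lane's, origin on the face.
There are look-alikes about, which are no part of the job. Several things have the shape of the cassette; the one meant has the colours described above.

How it is judged:
By the outcome, as a careful person would: the job done as asked, in the order asked, and still so for the second after the job is handed in, with the robot touching nothing.
It also fails if it takes over 58 s, if anything falls off the work surface, if the arm or the gripper's body presses on something with over 40 N, if the wrist force passes 120 N, or if a joint passes its speed limit or range.

### The arm

A 7-joint arm with a two-finger parallel gripper is mounted at the origin on a cart in front of the work surface, level with it; the furniture and walls round the work are solid. World frame = base frame: x ahead of the robot, y to its left, z up, the work surface at z = 0. Lengths are in m, angles in rad, forces in N, time in s.
With the tool pointing down it reaches from about 0.4 to 0.875 m from the base axis. Payload 19.3 kg.
Tool frame: the origin (TCP) lies midway between the tips of the shut fingers; the grasp point (between the pads) lies 19 mm behind it; z points along the fingers, y is the direction in which the jaws open and shut (so a half turn about z gives the same grasp; the last joint's range is limited). The gripper opens to 85 mm and grips with 20 to 120 N. Pads are 22 mm wide; open, the fingers measure 114 mm over their backs; the gripper's body (76 mm by 85 mm) begins 54 mm behind the grasp point. The pads swing forward as they close: fully open they stand 13 mm farther back than shut.
Start: joints at [1.047, 0.521, -0.036, 1.599, 0.021, 1.021, -0.113], TCP at [0.274, -0.562, 0.231] pointing down, gripper open.
Joint ranges: [-2.91, 2.91], [-0.3, 2.13], [-1.5, 1.42], [0.17, 2.43], [-1.26, 4.41], [0.16, 1.93], [-2.52, 2.52]. Speed limits (rad/s): [1.89, 1.89, 2.39, 2.39, 3.01, 3.01, 3.01].

### API

Orientations are given as [roll, pitch, yaw] about the fixed x, y, z axes, in that order (R = Rz(yaw) Ry(pitch) Rx(roll)).
In Python, from workcell import bot gives the robot as it stands.
- The arm moves only by the tool servo_tool, never from a script. Its argument "plan" is a list of rows, each a list of 5 numbers: the shift along the world's x, y, z in mm, then the turn about the world's z in rad, then the gripper's target within -1 to 1 (shut at 1, half-way at 0, fully open at -1). In form: [[tx, ty, tz, yaw, jaw], ...]. A call has exactly 10 rows; each row is the pose to reach, as a shift and turn from the pose commanded when the call began; what a row does not reach only later rows make up. A row lasts 1/12 s, in which the tool goes at most 41.7 mm and 7.16 degrees, less where a joint would pass 70% of its speed; a pose out of reach is approached as far as the arm can. A call with a gripper value outside its range is refused whole. The fingers move at their own pace and stop on an object; "squeeze" is the grip in N (left out, the last holds). Time passes only in rows, so rows that repeat a pose let the fingers close, or fill a call up. It gives the time, the measured TCP pose, the force and the opening at its end, in the units of the state.
- bot.observe(): the state, without advancing time (a new reading comes with each control period).
- bot.grab_frame(name): name is "scene" or "top"; returns the picture (420x560x3 uint8, blue, green, red); there is no depth.
- bot.calibration(name): a dict with "fx", "fy", "cx", "cy" (pixels), "k1" (the pictures are not rectified: a ray, as slopes to the right and down, at radius r is drawn at 1 + k1 r^2 times it, then the intrinsics apply), "T" (4x4, takes a point from camera to world coordinates). Camera axes: x right, y down, z forward; pixel columns grow to the right and rows downward; lengths in m; the calibration is good to about 2 mm. A picture is of the moment at which its call begins. calibration takes no time and is no camera call.
- bot.job_done(): hands the job in, once; it reports no verdict.
The state is a dict: "clock": time; "qpos": joint angles; "qd": joint speeds; "joint_efforts": joint torques, N m; "position": TCP position; "tool_rot": TCP orientation; "force": force on the tool from outside, world axes, zero at the start; "moment": the same for the moment, N m; "grip_width": finger opening in m.
Only numpy, scipy, OpenCV 4.12 (cv2) and the standard library are available. Lean on these libraries where they do the work, as an engineer would, in place of code of your own. Each camera call takes 0.05 s, during which the arm holds its last target.

## Working session

There is one attempt and no reset: what is moved stays moved. The work goes in short steps, Python scripts to look and compute and a tool call to move; the robot and the scene stay as the last step left them, time stands still between calls to the robot, and variables do not carry over. Pictures are saved under pics/ and viewed, and the job is handed in when it is done.

Besides the shell and the picture viewer there is one more tool, called after ">>>" by a JSON object that holds its "name" and its "arguments". servo_tool: Moves the arm, as the interface text tells. Its arguments: {"type":"object","properties":{"plan":{"type":"array","items":{"type":"array","items":{"type":"number"}}},"squeeze":{"type":"number"}},"required":["plan"]}

```bash
ls; mkdir -p pics; python3 - <<'E'
from workcell import bot
import cv2,json,numpy as np
s=bot.observe();print(s)
for n in("scene","top"):
    im=bot.grab_frame(n);cv2.imwrite(f"pics/{n}0.png",im);cv2.imwrite(f"pics/{n}0raw.png",im)
    c=bot.calibration(n);print(n,{k:(np.round(v,4).tolist() if k=="T" else v) for k,v in c.items()})
E
```

```text
pics
{'clock': 0.0, 'qpos': array([ 1.0468021 ,  0.52201232, -0.03632307,  1.60000691,  0.02118254,
        1.02110451, -0.1127931 ]), 'qd': array([-0.00132316, -0.00132455,  0.00062863, -0.00221712,  0.00144022,
       -0.00086286,  0.00095281]), 'joint_efforts': array([-1.76423114e-04, -9.27102757e+01,  1.98024720e+00, -3.69935632e+01,
        1.79134874e-02,  8.18618399e-03, -4.34278388e-05]), 'position': array([ 0.27380531, -0.56145198,  0.23072723]), 'tool_rot': array([-3.14044801e+00,  6.96447259e-05,  4.53778282e-01]), 'force': array([-0.31683314, -0.20270358,  0.84382906]), 'moment': array([ 0.05092533, -0.01920524, -0.02322988]), 'grip_width': 0.08542949789106155}
scene {'fx': 385.2333507604079, 'fy': 385.2333507604079, 'cx': 279.43913340177465, 'cy': 213.22806924387348, 'k1': -0.07725095749206413, 'T': [[-0.4427, -0.419, 0.7928, -0.1767], [-0.8966, 0.2222, -0.3831, 0.3934], [-0.0157, -0.8804, -0.474, 0.5129], [0.0, 0.0, 0.0, 1.0]]}
top {'fx': 428.6938187028381, 'fy': 428.6938187028381, 'cx': 268.32986433168634, 'cy': 204.5804452789106, 'k1': 0.04168246467813861, 'T': [[0.0214, -0.9938, 0.1088, 0.4009], [-0.9998, -0.0217, -0.0021, 0.0336], [0.0044, -0.1087, -0.9941, 1.2119], [0.0, 0.0, 0.0, 1.0]]}
```

View pics/scene0.png

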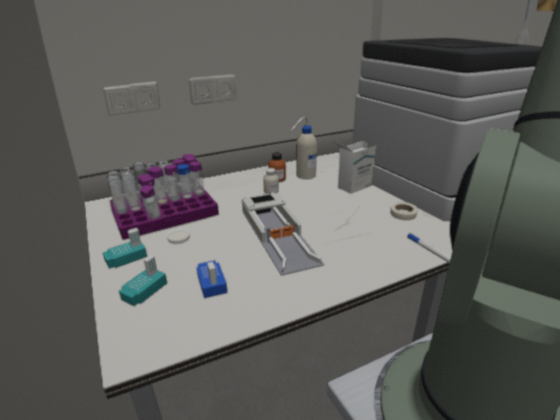

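View pics/top0.png

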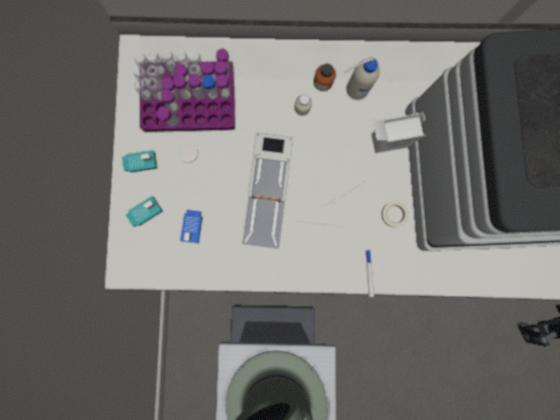

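```bash
python3 - <<'E'
import cv2,numpy as np
a=cv2.imread("pics/top0raw.png");b=cv2.imread("pics/scene0raw.png")
cv2.imwrite("pics/c1.png",np.hstack([cv2.resize(a[200:255,165:220],(400,400),interpolation=2),cv2.resize(b[245:305,185:245],(400,400),interpolation=2)]))
cv2.imwrite("pics/c2.png",np.hstack([cv2.resize(a[125:255,225:310],(392,600),interpolation=2),cv2.resize(b[180:280,230:330],(400,400),interpolation=2).copy() if 0 else cv2.copyMakeBorder(cv2.resize(b[180:280,230:330],(400,400),interpolation=2),0,200,0,0,0)]))
E
```

```text
(no output)
```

View pics/c1.png

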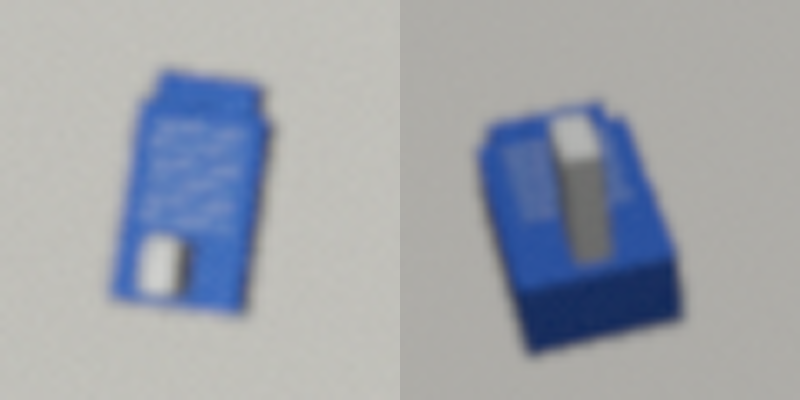

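View pics/c2.png

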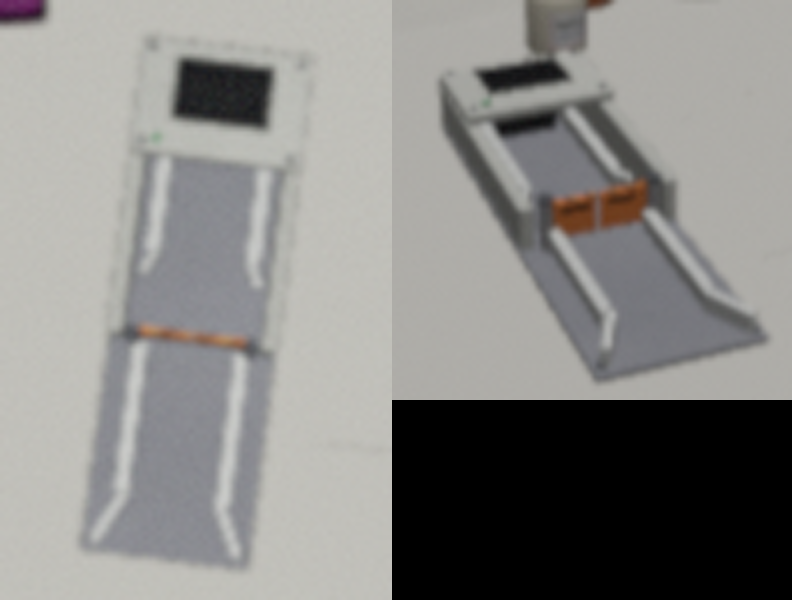

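```bash
cat > h.py <<'E'
import cv2,numpy as np
from workcell import bot
def ray(n,p):
    c=bot.calibration(n);K=np.array([[c['fx'],0,c['cx']],[0,c['fy'],c['cy']],[0,0,1]])
    u=cv2.undistortPoints(np.array(p,float).reshape(-1,1,2),K,np.array([c['k1'],0,0,0,0]),None,None,None).reshape(-1,2)
    T=np.array(c['T']);d=np.c_[u,np.ones(len(u))]@T[:3,:3].T
    return T[:3,3],d/np.linalg.norm(d,axis=1)[:,None]
def plane(n,p,z):
    o,d=ray(n,p);return o+d*((z-o[2])/d[:,2])[:,None]
def tri(pt,ps):
    o1,d1=ray("top",pt);o2,d2=ray("scene",ps);R=[]
    for a,b in zip(d1,d2):
        A=np.c_[a,-b];t=np.linalg.lstsq(A,o2-o1,rcond=None)[0]
        x,y=o1+a*t[0],o2+b*t[1];R.append(np.r_[(x+y)/2,np.linalg.norm(x-y)])
    return np.array(R)
E
python3 - <<'E'
from h import *
np.set_printoptions(precision=4,suppress=True)
a=cv2.imread("pics/top0raw.png");b=cv2.imread("pics/scene0raw.png")
def masks(im,roi):
    x0,y0,x1,y1=roi;h=cv2.cvtColor(im,cv2.COLOR_BGR2HSV)[y0:y1,x0:x1]
    return h
for n,im,roi in(("top",a,(165,200,220,255)),("scene",b,(185,245,245,305))):
    h=masks(im,roi);m=((h[...,0]>100)&(h[...,0]<125)&(h[...,1]>110)).astype(np.uint8)
    r=cv2.minAreaRect(cv2.findNonZero(m));print(n,np.array(r[0])+roi[:2],r[1:],m.sum())
    M=cv2.moments(m,True);
# crop->pixel picks
s1=55/400;s2=60/400
T=lambda L:[(165-.5+.5*s1+x*s1,200-.5+y*s1) for x,y in L]
S=lambda L:[(185-.5+(x-400)*s2,245-.5+y*s2) for x,y in L]
# fin top near-left.. : top-view fin top quad centre, scene fin top quad centre ; tail top corners L,R ; nose corner
pt=T([(160,263),(113,297),(243,312)]);ps=S([(577,138),(520,288),(673,256)])
print("fin,tailL,tailR",tri(pt,ps))
P=plane("top",T([(113,297),(243,312),(270,122),(145,100),(160,72),(265,86)]),.028);print(P)
print("fin top plane",plane("top",T([(160,263)]),.068),plane("scene",S([(577,138)]),.068))
# rails
hs=cv2.cvtColor(a,cv2.COLOR_BGR2HSV)
for nm,rows,cols in(("front",range(200,230),(246,285)),("rear",range(160,178),(250,290))):
    g=a.astype(float)
    L=[];Rr=[]
    for r in rows:
        v=g[r,:,:]; w=v[:,2]-0.0  # red channel
        seg=w[cols[0]:cols[1]]
        if r in(205,215,225,165):print(r,seg.astype(int))
E
```

```text
top [191.176  225.8264] ((17.108598709106445, 30.755922317504883), 8.530765533447266) 427
scene [211.5115 278.0423] ((34.02984619140625, 24.46991539001465), 74.74488067626953) 600
fin,tailL,tailR [[0.4385 0.2471 0.0671 0.0007]
 [0.4268 0.272  0.0283 0.0018]
 [0.4227 0.2244 0.0259 0.0044]]
[[0.4265 0.2712 0.028 ]
 [0.4218 0.2221 0.028 ]
 [0.4939 0.2147 0.028 ]
 [0.5013 0.2624 0.028 ]
 [0.5121 0.2572 0.028 ]
 [0.5076 0.2171 0.028 ]]
fin top plane [[0.4383 0.2466 0.068 ]] [[0.4374 0.2477 0.068 ]]
205 [181 161 146 139 138 139 154 177 197 187 154 134 135 137 139 139 137 138
 140 138 138 141 140 138 139 140 141 141 147 166 194 190 166 145 143 141
 143 149 167]
215 [156 138 138 139 141 166 193 200 186 155 139 138 137 134 135 137 137 139
 138 137 139 137 135 137 137 139 138 148 175 196 191 162 142 139 139 141
 150 173 189]
225 [136 136 135 141 167 194 192 166 141 136 135 138 137 136 136 137 138 134
 135 136 136 138 138 139 138 139 159 185 199 187 156 137 137 137 143 160
 181 190 192]
165 [190 183 173 177 172 149 133 141 167 191 186 158 137 135 138 138 138 136
 138 135 136 137 138 137 134 136 135 136 136 140 165 191 189 163 141 138
 156 173 178 177]
```

```bash
python3 - <<'E'
from h import *
np.set_printoptions(precision=4,suppress=True)
a=cv2.imread("pics/top0raw.png")
g=a[:,:,2].astype(float)
def rail(rows,p0,p1,hw=5):
    out=[]
    for r in rows:
        c=p0[0]+(r-p0[1])*(p1[0]-p0[0])/(p1[1]-p0[1])
        xs=np.arange(round(c)-hw,round(c)+hw+1);w=np.clip(g[r,xs]-150,0,None)
        out.append((( w*xs).sum()/w.sum(),r))
    return out
def fit(P):
    vx,vy,x,y=cv2.fitLine(P[:,:2].astype(np.float32),cv2.DIST_HUBER,0,1e-4,1e-4).ravel()
    if vx<0:vx,vy=-vx,-vy
    return np.array([x,y]),np.array([vx,vy])
lines=[]
for nm,rows,q0,q1 in(("fL",range(203,230),(254,205),(250.5,225)),("fR",range(204,230),(276.3,205),(274,225)),("rL",range(161,177),(255.4,165),(258.8-2.2,175)),("rR",range(163,179),(281.4,165),(280.3,175))):
    if nm=="rL": q1=(254.2,175)
    p=rail(rows,q0,q1,4);P=plane("top",p,.020);c,d=fit(P)
    res=(P[:,:2]-c)@np.array([-d[1],d[0]])
    lines.append((c,d));print(nm,c,np.degrees(np.arctan2(d[1],d[0])),res.std()*1e3)
yaw=np.mean([np.arctan2(l[1][1],l[1][0]) for l in lines[:2]])
u=np.array([np.cos(yaw),np.sin(yaw)]);n=np.array([-u[1],u[0]])
print("yaw",np.degrees(yaw),"offsets",[float(l[0]@n) for l in lines])
# gate from orange, both views
for nm,z in(("top",.036),("top",.030),("scene",.0225)):
    im=cv2.imread(f"pics/{nm}0raw.png");h=cv2.cvtColor(im,cv2.COLOR_BGR2HSV)
    m=((h[...,0]<16)&(h[...,1]>110)).astype(np.uint8);m[:120 if nm=="top" else 200]=0
    M=cv2.moments(m,True);c=(M['m10']/M['m00'],M['m01']/M['m00']);P=plane(nm,[c],z)[0]
    print(nm,M['m00'],c,P,"along",P[:2]@u,"across",P[:2]@n)
s=392/85
pk=lambda L:[(225-.5+x/s,125-.5+y/s) for x,y in L]
for L,z,x in(([(82,547),(245,568)],.006,-.135),([(136,150),(300,168)],.0485,.105),([(150,36),(314,56)],.0485,.175)):
    P=plane("top",pk(L),z);m=P.mean(0);print(x,P[:,:2],"origin along",m[:2]@u-x,"across",m[:2]@n)
S=lambda L:[(230-.5+(x-392)/4,180-.5+y/4) for x,y in L]
# cover front edge corners by two views
print(tri(pk([(136,150),(300,168)]),S([(477,121),(613,93)])))
print("mouth corners tri",tri(pk([(82,547),(245,568)]),S([(600,381),(768,339)])))
E
```

```text
fL [0.4984 0.0742] -6.03169 0.0958119657295285
fR [0.4984 0.0117] -6.1404405 0.15714465048536883
rL [0.6344 0.0702] -8.331596 1.7623336649243289
rR [ 0.6303 -0.0021] -5.656876 0.18722882066062424
yaw -6.0860653 offsets [0.1265932023525238, 0.06451638787984848, 0.1370244324207306, 0.06469027698040009]
top 10.0 (266.6, 197.6) [0.5489 0.0364 0.036 ] along 0.5419581775428317 across 0.09436840240997132
top 10.0 (266.6, 197.6) [0.5497 0.0364 0.03  ] along 0.5427074083851745 across 0.0944624293309743
scene 185.0 (281.8702702702703, 231.5891891891892) [0.5551 0.0339 0.0225] along 0.548327929806577 across 0.09259455308687095
-0.135 [[0.4228 0.1017]
 [0.4122 0.0025]] origin along 0.5446205381949416 across 0.09609799412270219
0.105 [[ 0.6595  0.0736]
 [ 0.6507 -0.0248]] origin along 0.5437905351058607 across 0.09374516387879199
0.175 [[ 0.7295  0.0669]
 [ 0.7194 -0.0321]] origin along 0.5434784638116061 across 0.09413399923831876
[[ 0.6601  0.0731  0.0443  0.0016]
 [ 0.6517 -0.0243  0.0453  0.0015]]
mouth corners tri [[0.4227 0.1016 0.0035 0.0005]
 [0.4121 0.0022 0.0047 0.0006]]
```

>>> {"name": "servo_tool", "arguments": {"plan": [[0, 40, 0, 0, -1], [0, 80, 0, 0, -1], [0, 120, 0, 0, -1], [0, 160, 0, -0.1, -1], [0, 200, 0, -0.2, -1], [30, 225, 0, -0.3, -1], [60, 255, 0, -0.4, -1], [90, 290, 0, -0.5, -1], [110, 325, 0, -0.56, -1], [130, 360, 0, -0.56, -1]]}}

```text
clock: 0.93
position: [0.3966, -0.214, 0.2313]
tool_rot: [3.141, -0.0, -0.112]
force: [0.7, -1.2, 0.0]
grip_width: 0.0852
```

>>> {"name": "servo_tool", "arguments": {"plan": [[15, 38, 0, 0, -1], [30, 77, 0, 0, -1], [34, 117, 0, 0, -1], [34, 157, 0, 0, -1], [34, 197, 0, 0, -1], [34, 237, 0, 0, -1], [34, 277, 0, 0, -1], [34, 317, -10, 0, -1], [34, 356, -20, 0, -1], [34, 394, -35, 0, -1]]}}

```text
clock: 1.77
position: [0.4297, 0.1807, 0.1965]
tool_rot: [-3.141, -0.001, -0.106]
force: [2.4, 0.3, 0.6]
grip_width: 0.0851
```

>>> {"name": "servo_tool", "arguments": {"plan": [[0, 30, -20, 0, -1], [0, 45, -40, 0, -1], [0, 54, -60, 0, -1], [0, 54, -75, 0, -1], [0, 54, -85, 0, -1], [0, 54, -85, 0, -1], [0, 54, -85, 0, -1], [0, 54, -85, 0, -1], [0, 54, -85, 0, -1], [0, 54, -85, 0, -1]]}}

```text
clock: 2.6
position: [0.4303, 0.2324, 0.1121]
tool_rot: [-3.141, -0.001, -0.107]
force: [-0.3, 0.1, -0.5]
grip_width: 0.0852
```

>>> {"name": "servo_tool", "arguments": {"plan": [[4, 7, 0, 0, -1], [8, 14, 0, 0, -1], [8, 14, 0, 0, -1], [8, 14, -10, 0, -1], [8, 14, -20, 0, -1], [8, 14, -20, 0, -1], [8, 14, -20, 0, -1], [8, 14, -20, 0, -1], [8, 14, -20, 0, -1], [8, 14, -20, 0, -1]]}}

```text
clock: 3.43
position: [0.4379, 0.2465, 0.0915]
tool_rot: [-3.141, -0.0, -0.106]
force: [0.1, -0.2, -0.6]
grip_width: 0.0856
```

```bash
python3 - <<'E'
from h import *
a=bot.grab_frame("top");b=bot.grab_frame("scene");print(bot.observe()['position'])
cv2.imwrite("pics/d1.png",np.hstack([cv2.resize(a[180:280,140:240],(400,400),interpolation=2),cv2.resize(b[200:320,150:270],(400,400),interpolation=2)]))
E
```

```text
[0.43786386 0.24650667 0.09148744]
```

View pics/d1.png

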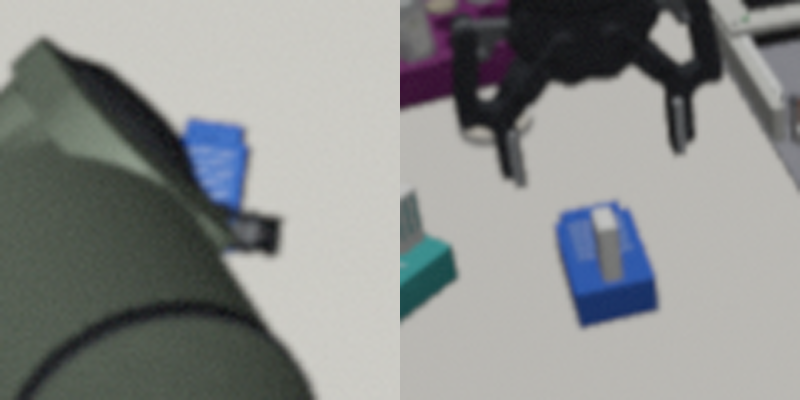

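>>> {"name": "servo_tool", "arguments": {"plan": [[0, 0, -15, 0, -1], [0, 0, -30, 0, -1], [0, 0, -45, 0, -1], [0, 0, -55, 0, -1], [0, 0, -55, 0, -1], [0, 0, -55, 0, 0], [0, 0, -55, 0, 1], [0, 0, -55, 0, 1], [0, 0, -55, 0, 1], [0, 0, -55, 0, 1]], "squeeze": 70}}

```text
clock: 4.37
position: [0.438, 0.2465, 0.0368]
tool_rot: [-3.141, -0.001, -0.106]
force: [0.1, 0.4, -0.6]
grip_width: 0.0253
```

>>> {"name": "servo_tool", "arguments": {"plan": [[0, 0, 0, 0, 1], [0, 0, 0, 0, 1], [0, 0, 0, 0, 1], [0, 0, 5, 0, 1], [0, 0, 10, 0, 1], [0, 0, 20, 0, 1], [0, 0, 30, 0, 1], [0, 0, 40, 0, 1], [0, 0, 50, 0, 1], [0, 0, 50, 0, 1]]}}

```text
clock: 5.2
position: [0.4387, 0.247, 0.0886]
tool_rot: [-3.14, -0.002, -0.107]
force: [1.0, -0.1, -0.6]
grip_width: 0.011
```

>>> {"name": "servo_tool", "arguments": {"plan": [[0, -10, 0, 0, 1], [0, -35, 0, 0, 1], [0, -65, 0, 0, 1], [0, -100, 0, 0, 1], [0, -135, 0, 0, 1], [0, -165, 0, 0, 1], [-1, -187, 0, 0, 1], [-1, -197.5, 0, 0, 1], [-1, -197.5, 0, 0, 1], [-1, -197.5, 0, 0, 1]]}}

```text
clock: 6.03
position: [0.4367, 0.049, 0.0862]
tool_rot: [-3.141, 0.0, -0.107]
force: [0.3, 0.6, -1.1]
grip_width: 0.0106
```

>>> {"name": "servo_tool", "arguments": {"plan": [[0, 0, 0, 0, 1], [0, 0, -5, 0, 1], [0, 0, -10, 0, 1], [0, 0, -15, 0, 1], [0, 0, -20, 0, 1], [0, 0, -20, 0, 1], [0, 0, -20, 0, 1], [0, 0, -20, 0, 1], [0, 0, -20, 0, 1], [0, 0, -20, 0, 1]]}}

```text
clock: 6.87
position: [0.4369, 0.049, 0.0665]
tool_rot: [-3.141, -0.0, -0.106]
force: [0.1, -0.7, -1.4]
grip_width: 0.0113
```

```bash
python3 - <<'E'
from h import *
a=bot.grab_frame("top");b=bot.grab_frame("scene");s=bot.observe();print(s['position'],s['tool_rot'],s['force'],s['moment'],s['grip_width'])
cv2.imwrite("pics/d2.png",np.hstack([cv2.resize(a[120:260,205:310],(450,600),interpolation=2)[:, :400],cv2.resize(b[190:290,240:340],(400,400),interpolation=2).repeat(1,0) if 0 else cv2.copyMakeBorder(cv2.resize(b[180:280,230:330],(400,400),interpolation=2),0,200,0,0,0)]))
cv2.imwrite("pics/d2b.png",b);cv2.imwrite("pics/d2a.png",a)
E
```

```text
[0.43691502 0.0489795  0.06645585] [-3.14144987e+00 -3.86016468e-04 -1.06396073e-01] [ 0.35224131  0.65418738 -1.13874983] [-0.00593624  0.04206997  0.00176362] 0.011070481187230825
```

View pics/d2.png

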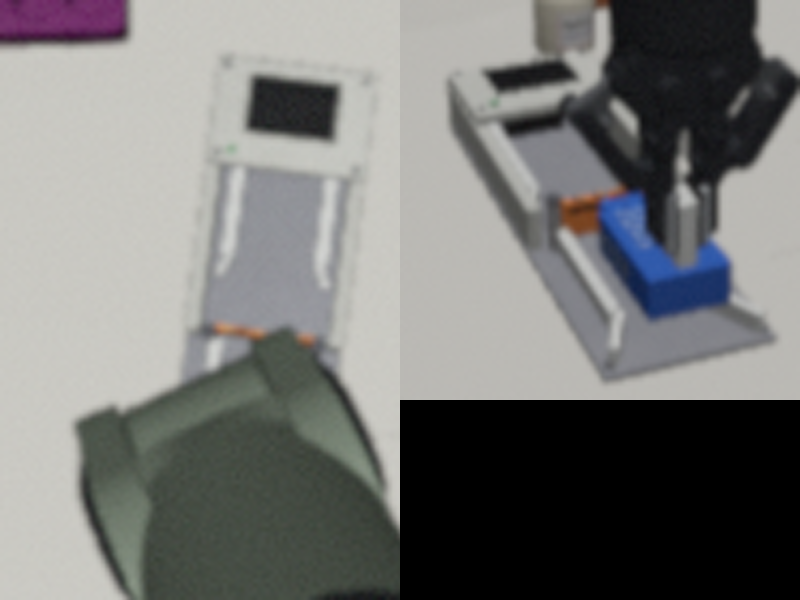

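```bash
python3 - <<'E'
from h import *
b=cv2.imread("pics/d2b.png")
cv2.imwrite("pics/d3.png",cv2.resize(b[215:275,270:330],(600,600),interpolation=2))
E
```

```text
(no output)
```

View pics/d3.png

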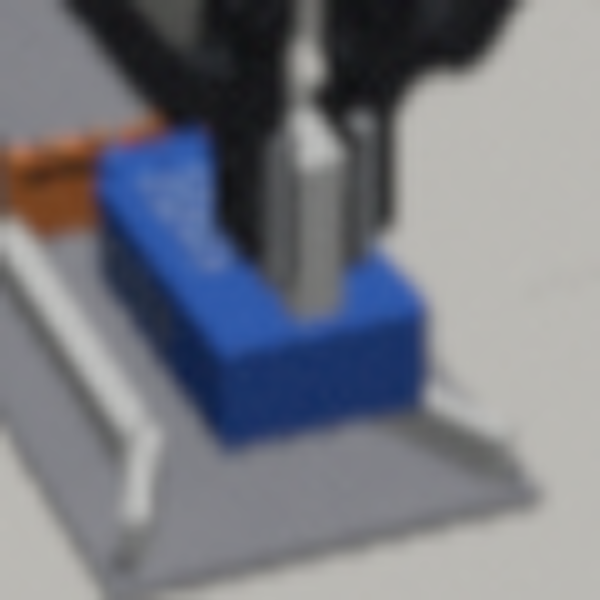

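```bash
python3 - <<'E'
from h import *
np.set_printoptions(precision=1,suppress=True)
O=np.array([.5510,.0368]);y=-.1062;u=np.array([np.cos(y),np.sin(y)]);n=np.array([-u[1],u[0]])
def L(pts,z):
    P=plane("scene",[(269.5+x/10,214.5+v/10) for x,v in pts],z)[:,:2]-O
    return np.c_[P@u,P@n]*1e3
print("tail bottom",L([(228,447),(425,408)],.0297))
print("tail top",L([(225,358),(425,312)],.0577))
print("left side top edge",L([(104,185),(225,358)],.0577))
print("tcp",(lambda d:(d@u*1e3,d@n*1e3))(np.array([.4369,.04898])-O))
print("left rail bend top outer/inner, far",L([(130,432),(160,432),(5,222),(20,222)],.020))
print("mouth corners",L([(110,598),(535,495)],.006))
E
```

```text
tail bottom [[-123.9   21.3]
 [-126.   -24.4]]
tail top [[-130.4   24.6]
 [-129.8  -22. ]]
left side top edge [[ -54.8   24. ]
 [-130.4   24.6]]
tcp (np.float64(-114.74825541297594), np.float64(0.016723589494112467))
left rail bend top outer/inner, far [[ -97.7   34.3]
 [-100.2   28.1]
 [  -3.6   31.4]
 [  -5.    28. ]]
mouth corners [[-135.4   53.2]
 [-135.   -47.9]]
```

>>> {"name": "servo_tool", "arguments": {"plan": [[0, 0.5, -3, 0, 1], [0, 0.5, -6, 0, 1], [0, 0.5, -8, 0, 1], [0, 0.5, -10, 0, 1], [0, 0.5, -12, 0, 1], [0, 0.5, -14, 0, 1], [0, 0.5, -16, 0, 1], [0, 0.5, -18, 0, 1], [0, 0.5, -18, 0, 1], [0, 0.5, -18, 0, 1]]}}

```text
clock: 7.8
position: [0.4367, 0.0495, 0.0482]
tool_rot: [3.142, 0.0, -0.106]
force: [-0.5, 0.9, -1.7]
grip_width: 0.0112
```

```bash
python3 - <<'E'
from h import *
s=bot.observe();print(s['position'],s['tool_rot'],s['force'],s['moment'],s['grip_width'])
E
```

```text
[0.43670455 0.04949374 0.04819441] [ 3.14155003e+00  2.29842059e-04 -1.06277930e-01] [-0.49910124  0.88689492 -1.68432467] [ 0.04506847  0.02099604 -0.00789413] 0.01121603091583118
```

>>> {"name": "servo_tool", "arguments": {"plan": [[0, 0, -1, 0, 1], [0, 0, -2, 0, 1], [0, 0, -3, 0, 1], [0, 0, -3.5, 0, 1], [0, 0, -4, 0, 1], [0, 0, -4.5, 0, 1], [0, 0, -5, 0, 1], [0, 0, -5, 0, 1], [0, 0, -5, 0, 1], [0, 0, -5, 0, 1]]}}

```text
clock: 8.63
position: [0.4368, 0.0495, 0.0433]
tool_rot: [-3.142, -0.0, -0.106]
force: [-0.0, 0.1, -0.8]
grip_width: 0.011
```

>>> {"name": "servo_tool", "arguments": {"plan": [[0, 0, -0.3, 0, 1], [0, 0, -0.6, 0, 1], [0, 0, -0.8, 0, 1], [0, 0, -0.8, 0, 1], [0, 0, -0.8, 0, 1], [0, 0, -0.8, 0, 1], [0, 0, -0.8, 0, 1], [0, 0, -0.8, 0, 1], [0, 0, -0.8, 0, 1], [0, 0, -0.8, 0, 1]]}}

```text
clock: 9.47
position: [0.4368, 0.0495, 0.0427]
tool_rot: [-3.142, -0.0, -0.106]
force: [-1.8, -0.5, 5.2]
grip_width: 0.0112
```

```bash
python3 - <<'E'
from h import *
b=bot.grab_frame("scene");s=bot.observe();print(s['position'],s['tool_rot'],s['force'],s['moment'],s['grip_width'])
cv2.imwrite("pics/d4.png",cv2.resize(b[190:290,230:330],(600,600),interpolation=2))
E
```

```text
[0.43681043 0.04952568 0.04268812] [-3.14156401e+00 -1.94030363e-04 -1.06272950e-01] [-1.82329176  0.21008492  6.82136921] [-0.07664487  0.37709742 -0.01602382] 0.010573506319627873
```

View pics/d4.png

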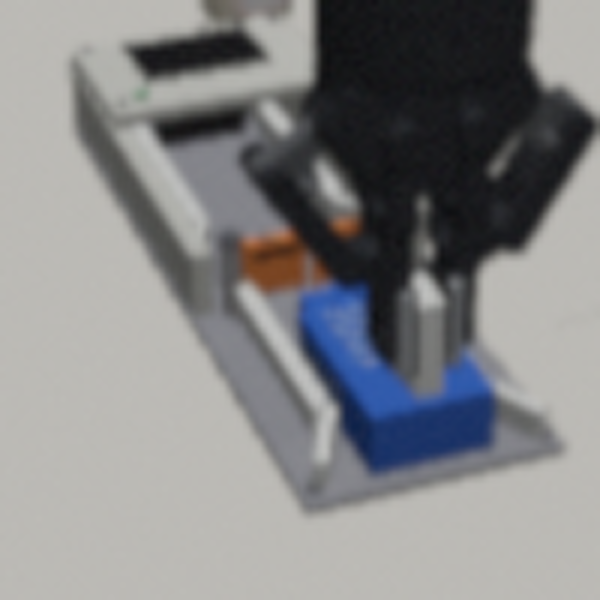

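>>> {"name": "servo_tool", "arguments": {"plan": [[0, 0, 0.4, 0, 1], [0, 0, 0.4, 0, 1], [5, -0.5, 0.4, 0, 1], [10, -1, 0.4, 0, 1], [15, -1.6, 0.4, 0, 1], [20, -2.1, 0.4, 0, 1], [25, -2.7, 0.4, 0, 1], [30, -3.2, 0.4, 0, 1], [35, -3.7, 0.4, 0, 1], [35, -3.7, 0.4, 0, 1]]}}

```text
clock: 10.35
position: [0.4729, 0.0457, 0.0429]
tool_rot: [-3.141, -0.001, -0.107]
force: [1.1, -1.2, -1.4]
grip_width: 0.0111
```

>>> {"name": "servo_tool", "arguments": {"plan": [[2, -0.2, 0, 0, 1], [4, -0.4, 0, 0, 1], [6, -0.6, 0, 0, 1], [8, -0.8, 0, 0, 1], [10, -1.1, 0, 0, 1], [12, -1.3, 0, 0, 1], [14, -1.5, 0, 0, 1], [16, -1.7, 0, 0, 1], [18, -1.9, 0, 0, 1], [20, -2.1, 0, 0, 1]]}}

```text
clock: 11.18
position: [0.4904, 0.0437, 0.0428]
tool_rot: [3.141, 0.003, -0.106]
force: [-9.6, 0.8, 8.4]
grip_width: 0.0112
```

```bash
python3 - <<'E'
from h import *
b=bot.grab_frame("scene");s=bot.observe();print(s['position'],s['tool_rot'],s['force'],s['moment'],s['grip_width'])
cv2.imwrite("pics/d5.png",cv2.resize(b[190:290,230:330],(600,600),interpolation=2))
E
```

```text
[0.49087629 0.04365325 0.04284974] [ 3.14094753e+00  2.11153606e-03 -1.05964155e-01] [-6.83476296  0.94156282  4.72492111] [0.11396947 1.47804194 0.00408049] 0.011137823408821182
```

View pics/d5.png

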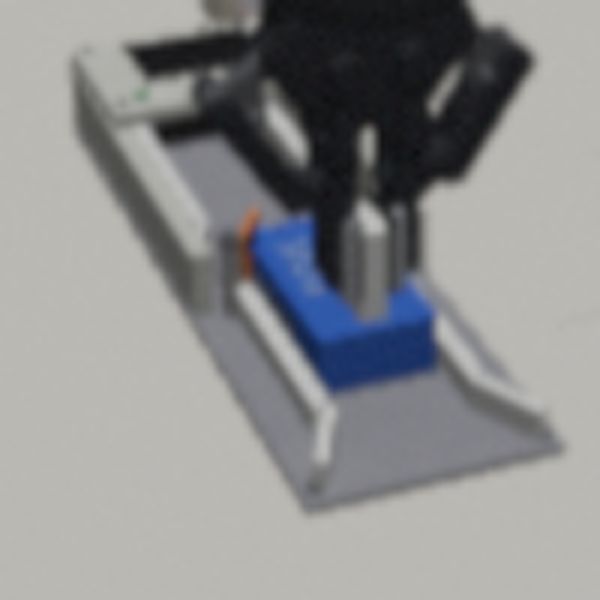

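>>> {"name": "servo_tool", "arguments": {"plan": [[2, -0.2, 0.2, 0, 1], [4, -0.4, 0.2, 0, 1], [6, -0.6, 0.2, 0, 1], [8, -0.8, 0.2, 0, 1], [10, -1.1, 0.2, 0, 1], [12, -1.3, 0.2, 0, 1], [14, -1.5, 0.2, 0, 1], [16, -1.7, 0.2, 0, 1], [18, -1.9, 0.2, 0, 1], [20, -2.1, 0.2, 0, 1]]}}

```text
clock: 12.07
position: [0.5117, 0.0415, 0.043]
tool_rot: [3.141, 0.0, -0.106]
force: [-3.3, -0.3, -1.0]
grip_width: 0.0112
```

>>> {"name": "servo_tool", "arguments": {"plan": [[2, -0.2, 0, 0, 1], [4, -0.4, 0, 0, 1], [6, -0.6, 0, 0, 1], [8, -0.8, 0, 0, 1], [10, -1.1, 0, 0, 1], [12, -1.3, 0, 0, 1], [14, -1.5, 0, 0, 1], [16, -1.7, 0, 0, 1], [18, -1.9, 0, 0, 1], [20, -2.1, 0, 0, 1]]}}

```text
clock: 12.9
position: [0.532, 0.0395, 0.0431]
tool_rot: [3.142, 0.0, -0.106]
force: [-1.5, 0.6, -2.1]
grip_width: 0.0109
```

```bash
python3 - <<'E'
from h import *
a=bot.grab_frame("top");b=bot.grab_frame("scene");s=bot.observe();print(s['position'],s['tool_rot'],s['force'],s['moment'],s['grip_width'])
cv2.imwrite("pics/d6.png",np.hstack([cv2.resize(a[150:250,225:325],(400,400),interpolation=2),cv2.resize(b[190:290,230:330],(400,400),interpolation=2)]))
E
```

```text
[0.5322569  0.03948725 0.04310783] [-3.14140205e+00 -5.36515116e-04 -1.06370166e-01] [ 0.62446705 -0.06980368 -3.5320636 ] [ 0.0169776  -0.14604271  0.00996691] 0.01053557408154683
```

View pics/d6.png

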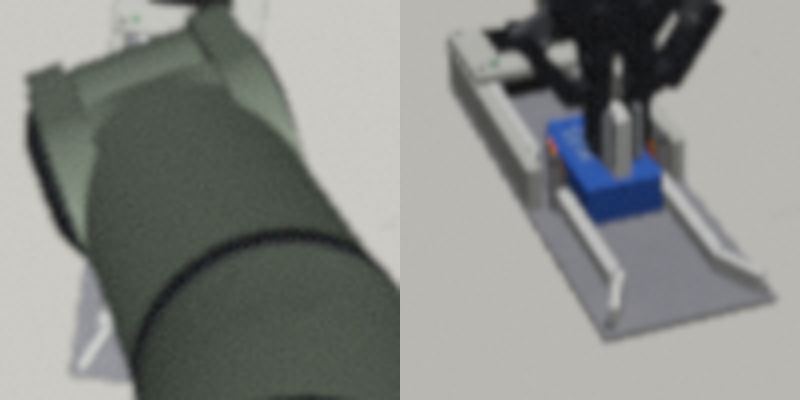

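>>> {"name": "servo_tool", "arguments": {"plan": [[3, -0.3, -0.2, 0, 1], [6, -0.6, -0.2, 0, 1], [9, -1, -0.2, 0, 1], [12, -1.3, -0.2, 0, 1], [15, -1.6, -0.2, 0, 1], [18, -1.9, -0.2, 0, 1], [21, -2.2, -0.2, 0, 1], [24, -2.6, -0.2, 0, 1], [27, -2.9, -0.2, 0, 1], [30, -3.2, -0.2, 0, 1]]}}

```text
clock: 13.83
position: [0.5621, 0.0363, 0.0429]
tool_rot: [-3.142, 0.0, -0.106]
force: [-1.9, 0.4, -1.0]
grip_width: 0.0107
```

>>> {"name": "servo_tool", "arguments": {"plan": [[3, -0.3, 0, 0, 1], [6, -0.6, 0, 0, 1], [9, -1, 0, 0, 1], [12, -1.3, 0, 0, 1], [15, -1.6, 0, 0, 1], [18, -1.9, 0, 0, 1], [21, -2.2, 0, 0, 1], [24, -2.6, 0, 0, 1], [27, -2.9, 0, 0, 1], [27, -2.9, 0, 0, 1]]}}

```text
clock: 14.67
position: [0.5895, 0.0333, 0.0429]
tool_rot: [-3.141, -0.001, -0.106]
force: [0.7, -0.7, -0.7]
grip_width: 0.0111
```

```bash
python3 - <<'E'
from h import *
b=bot.grab_frame("scene");s=bot.observe();print(s['position'],s['tool_rot'],s['force'],s['moment'],s['grip_width'])
cv2.imwrite("pics/d7.png",cv2.resize(b[170:270,220:320],(600,600),interpolation=2))
E
```

```text
[0.58947759 0.03335922 0.04298419] [-3.14130846e+00 -1.09198029e-03 -1.06348744e-01] [ 2.27115845  0.34420019 -1.62957488] [-0.06144245 -0.47612027 -0.02320386] 0.011051318722750376
```

View pics/d7.png

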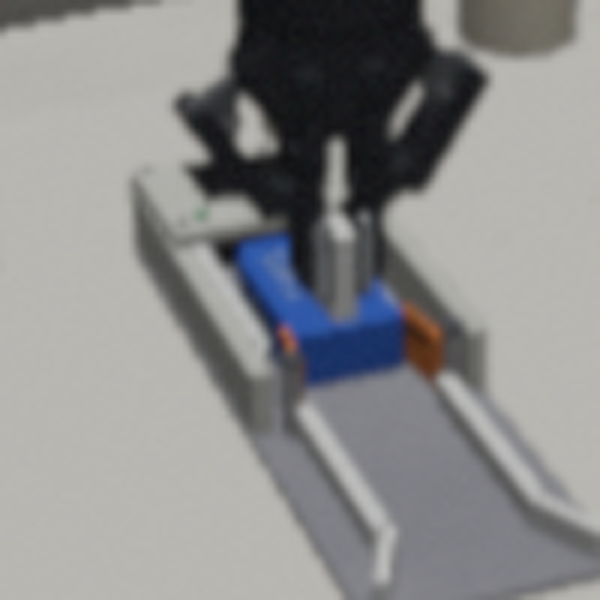

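>>> {"name": "servo_tool", "arguments": {"plan": [[0.6, -0.1, 0, 0, 1], [1.2, -0.1, 0, 0, 1], [1.8, -0.2, 0, 0, 1], [2.4, -0.3, 0, 0, 1], [3, -0.3, 0, 0, 1], [3.6, -0.4, 0, 0, 1], [4.2, -0.4, 0, 0, 1], [4.8, -0.5, 0, 0, 1], [5.4, -0.6, 0, 0, 1], [6, -0.6, 0, 0, 1]]}}

```text
clock: 15.55
position: [0.5948, 0.0328, 0.0429]
tool_rot: [-3.142, 0.0, -0.106]
force: [-1.8, -0.6, -0.6]
grip_width: 0.011
```

>>> {"name": "servo_tool", "arguments": {"plan": [[0.2, 0, 0, 0, 1], [0.4, 0, 0, 0, 1], [0.6, -0.1, 0, 0, 1], [0.8, -0.1, 0, 0, 1], [1, -0.1, 0, 0, 1], [1.2, -0.1, 0, 0, 1], [1.4, -0.1, 0, 0, 1], [1.5, -0.2, 0, 0, 1], [1.5, -0.2, 0, 0, 1], [1.5, -0.2, 0, 0, 1]]}}

```text
clock: 16.38
position: [0.5963, 0.0326, 0.0429]
tool_rot: [-3.142, -0.0, -0.106]
force: [-0.5, 0.1, -1.5]
grip_width: 0.011
```

>>> {"name": "servo_tool", "arguments": {"plan": [[0.2, 0, 0, 0, 1], [0.4, 0, 0, 0, 1], [0.6, -0.1, 0, 0, 1], [0.8, -0.1, 0, 0, 1], [1, -0.1, 0, 0, 1], [1.2, -0.1, 0, 0, 1], [1.4, -0.1, 0, 0, 1], [1.5, -0.2, 0, 0, 1], [1.5, -0.2, 0, 0, 1], [1.5, -0.2, 0, 0, 1]]}}

```text
clock: 17.22
position: [0.5978, 0.0324, 0.0429]
tool_rot: [3.142, -0.0, -0.106]
force: [0.0, 0.8, -1.3]
grip_width: 0.0108
```

>>> {"name": "servo_tool", "arguments": {"plan": [[0.2, 0, 0, 0, 1], [0.4, 0, 0, 0, 1], [0.6, -0.1, 0, 0, 1], [0.8, -0.1, 0, 0, 1], [1, -0.1, 0, 0, 1], [1.2, -0.1, 0, 0, 1], [1.4, -0.1, 0, 0, 1], [1.5, -0.2, 0, 0, 1], [1.5, -0.2, 0, 0, 1], [1.5, -0.2, 0, 0, 1]]}}

```text
clock: 18.05
position: [0.5993, 0.0322, 0.0429]
tool_rot: [-3.142, -0.0, -0.106]
force: [-0.5, 0.1, -1.1]
grip_width: 0.011
```

>>> {"name": "servo_tool", "arguments": {"plan": [[0.2, 0, 0, 0, 1], [0.4, 0, 0, 0, 1], [0.6, -0.1, 0, 0, 1], [0.8, -0.1, 0, 0, 1], [1, -0.1, 0, 0, 1], [1.2, -0.1, 0, 0, 1], [1.4, -0.1, 0, 0, 1], [1.5, -0.2, 0, 0, 1], [1.5, -0.2, 0, 0, 1], [1.5, -0.2, 0, 0, 1]]}}

```text
clock: 18.88
position: [0.6008, 0.032, 0.0429]
tool_rot: [-3.142, 0.0, -0.106]
force: [0.1, -0.1, -1.2]
grip_width: 0.0113
```

>>> {"name": "servo_tool", "arguments": {"plan": [[0.2, 0, 0, 0, 1], [0.4, 0, 0, 0, 1], [0.6, -0.1, 0, 0, 1], [0.8, -0.1, 0, 0, 1], [1, -0.1, 0, 0, 1], [1.2, -0.1, 0, 0, 1], [1.4, -0.1, 0, 0, 1], [1.5, -0.2, 0, 0, 1], [1.5, -0.2, 0, 0, 1], [1.5, -0.2, 0, 0, 1]]}}

```text
clock: 19.72
position: [0.6023, 0.0318, 0.0429]
tool_rot: [-3.142, 0.0, -0.106]
force: [0.7, 0.1, -1.4]
grip_width: 0.0111
```

>>> {"name": "servo_tool", "arguments": {"plan": [[0.2, 0, 0, 0, 1], [0.4, 0, 0, 0, 1], [0.6, 0, 0, 0, 1], [0.8, 0, 0, 0, 1], [1, 0, 0, 0, 1], [1.2, 0, 0, 0, 1], [1.4, 0, 0, 0, 1], [1.5, 0, 0, 0, 1], [1.5, 0, 0, 0, 1], [1.5, 0, 0, 0, 1]]}}

```text
clock: 20.55
position: [0.6038, 0.0318, 0.0429]
tool_rot: [-3.142, -0.0, -0.106]
force: [0.6, -0.2, -1.1]
grip_width: 0.011
```

>>> {"name": "servo_tool", "arguments": {"plan": [[0.2, 0, 0, 0, 1], [0.4, 0, 0, 0, 1], [0.6, -0.1, 0, 0, 1], [0.8, -0.1, 0, 0, 1], [1, -0.1, 0, 0, 1], [1.2, -0.1, 0, 0, 1], [1.4, -0.1, 0, 0, 1], [1.5, -0.15, 0, 0, 1], [1.5, -0.15, 0, 0, 1], [1.5, -0.15, 0, 0, 1]]}}

```text
clock: 21.38
position: [0.6053, 0.0316, 0.0429]
tool_rot: [3.142, -0.0, -0.106]
force: [1.1, -0.2, -1.2]
grip_width: 0.0111
```

>>> {"name": "servo_tool", "arguments": {"plan": [[0.2, 0, 0, 0, 1], [0.4, 0, 0, 0, 1], [0.6, -0.1, 0, 0, 1], [0.8, -0.1, 0, 0, 1], [1, -0.1, 0, 0, 1], [1.2, -0.1, 0, 0, 1], [1.4, -0.1, 0, 0, 1], [1.5, -0.15, 0, 0, 1], [1.5, -0.15, 0, 0, 1], [1.5, -0.15, 0, 0, 1]]}}

```text
clock: 22.22
position: [0.6068, 0.0315, 0.0429]
tool_rot: [3.142, -0.0, -0.106]
force: [-0.9, 0.4, -0.6]
grip_width: 0.0108
```

>>> {"name": "servo_tool", "arguments": {"plan": [[0.2, 0, 0, 0, 1], [0.4, 0, 0, 0, 1], [0.6, -0.1, 0, 0, 1], [0.8, -0.1, 0, 0, 1], [1, -0.1, 0, 0, 1], [1.2, -0.1, 0, 0, 1], [1.4, -0.1, 0, 0, 1], [1.5, -0.15, 0, 0, 1], [1.5, -0.15, 0, 0, 1], [1.5, -0.15, 0, 0, 1]]}}

```text
clock: 23.05
position: [0.6083, 0.0313, 0.0429]
tool_rot: [-3.142, 0.0, -0.106]
force: [-0.1, -0.4, -1.6]
grip_width: 0.0113
```

>>> {"name": "servo_tool", "arguments": {"plan": [[0.2, 0, 0, 0, 1], [0.4, 0, 0, 0, 1], [0.6, -0.1, 0, 0, 1], [0.8, -0.1, 0, 0, 1], [1, -0.1, 0, 0, 1], [1.2, -0.1, 0, 0, 1], [1.4, -0.1, 0, 0, 1], [1.5, -0.15, 0, 0, 1], [1.5, -0.15, 0, 0, 1], [1.5, -0.15, 0, 0, 1]]}}

```text
clock: 23.88
position: [0.6098, 0.0312, 0.0429]
tool_rot: [-3.142, 0.0, -0.106]
force: [-0.2, -0.9, -2.0]
grip_width: 0.0108
```

>>> {"name": "servo_tool", "arguments": {"plan": [[0.2, 0, 0, 0, 1], [0.4, 0, 0, 0, 1], [0.6, -0.1, 0, 0, 1], [0.8, -0.1, 0, 0, 1], [1, -0.1, 0, 0, 1], [1.2, -0.1, 0, 0, 1], [1.4, -0.1, 0, 0, 1], [1.5, -0.15, 0, 0, 1], [1.5, -0.15, 0, 0, 1], [1.5, -0.15, 0, 0, 1]]}}

```text
clock: 24.72
position: [0.6113, 0.0311, 0.0429]
tool_rot: [-3.142, 0.0, -0.106]
force: [0.0, 0.3, -1.7]
grip_width: 0.0111
```

>>> {"name": "servo_tool", "arguments": {"plan": [[0.2, 0, 0, 0, 1], [0.4, 0, 0, 0, 1], [0.6, -0.1, 0, 0, 1], [0.8, -0.1, 0, 0, 1], [1, -0.1, 0, 0, 1], [1.2, -0.1, 0, 0, 1], [1.4, -0.1, 0, 0, 1], [1.5, -0.15, 0, 0, 1], [1.5, -0.15, 0, 0, 1], [1.5, -0.15, 0, 0, 1]]}}

```text
clock: 25.55
position: [0.6128, 0.0309, 0.0429]
tool_rot: [-3.142, 0.0, -0.106]
force: [0.2, -0.5, -2.2]
grip_width: 0.011
```

>>> {"name": "servo_tool", "arguments": {"plan": [[0.2, 0, 0, 0, 1], [0.4, 0, 0, 0, 1], [0.6, -0.1, 0, 0, 1], [0.8, -0.1, 0, 0, 1], [1, -0.1, 0, 0, 1], [1.2, -0.1, 0, 0, 1], [1.4, -0.1, 0, 0, 1], [1.5, -0.15, 0, 0, 1], [1.5, -0.15, 0, 0, 1], [1.5, -0.15, 0, 0, 1]]}}

```text
clock: 26.38
position: [0.6142, 0.0307, 0.0429]
tool_rot: [3.142, 0.0, -0.106]
force: [-0.6, -0.8, -1.4]
grip_width: 0.0109
```

>>> {"name": "servo_tool", "arguments": {"plan": [[0.2, 0, 0, 0, 1], [0.4, 0, 0, 0, 1], [0.6, -0.1, 0, 0, 1], [0.8, -0.1, 0, 0, 1], [1, -0.1, 0, 0, 1], [1.2, -0.1, 0, 0, 1], [1.4, -0.1, 0, 0, 1], [1.5, -0.15, 0, 0, 1], [1.5, -0.15, 0, 0, 1], [1.5, -0.15, 0, 0, 1]]}}

```text
clock: 27.22
position: [0.6154, 0.0307, 0.0429]
tool_rot: [3.142, 0.001, -0.106]
force: [-4.6, 0.9, 2.1]
grip_width: 0.0112
```

>>> {"name": "servo_tool", "arguments": {"plan": [[0.1, 0, 0, 0, 1], [0.2, 0, 0, 0, 1], [0.3, 0, 0, 0, 1], [0.4, 0, 0, 0, 1], [0.5, 0, 0, 0, 1], [0.5, 0, 0, 0, 1], [0.5, 0, 0, 0, 1], [0.5, 0, 0, 0, 1], [0.5, 0, 0, 0, 1], [0.5, 0, 0, 0, 1]]}}

```text
clock: 28.05
position: [0.6157, 0.0307, 0.0429]
tool_rot: [3.141, 0.001, -0.106]
force: [-6.8, 0.0, 3.6]
grip_width: 0.0108
```

```bash
python3 - <<'E'
from h import *
b=bot.grab_frame("scene");s=bot.observe();print(s['position'],s['tool_rot'],s['force'],s['moment'],s['grip_width'])
cv2.imwrite("pics/d8.png",cv2.resize(b[170:270,220:320],(600,600),interpolation=2))
E
```

```text
[0.61562788 0.03066616 0.04285714] [ 3.14139281e+00  1.26058096e-03 -1.06196773e-01] [-7.92685414  0.21321617  5.38993723] [ 0.12527359  1.5176717  -0.01600055] 0.01108906938682427
```

View pics/d8.png

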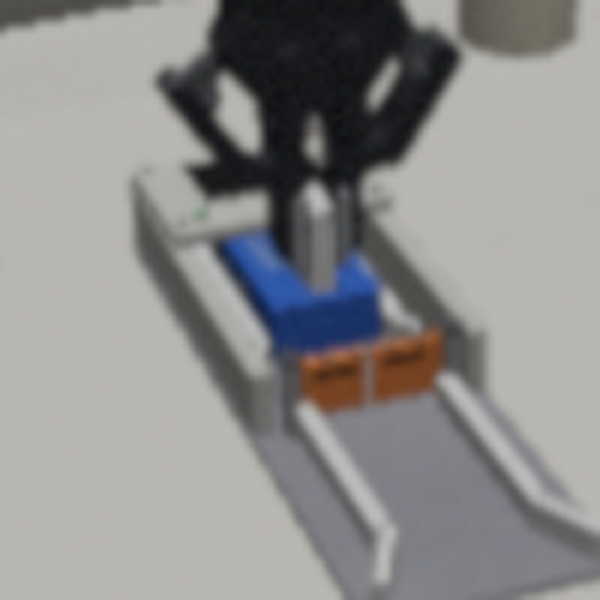

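>>> {"name": "servo_tool", "arguments": {"plan": [[0.1, 0, 0, 0, 1], [0.2, 0, 0, 0, 1], [0.3, 0, 0, 0, 1], [0.4, 0, 0, 0, 1], [0.5, -0.1, 0, 0, 1], [0.6, -0.1, 0, 0, 1], [0.6, -0.1, 0, 0, 1], [0.6, -0.1, 0, 0, 1], [0.6, -0.1, 0, 0, 1], [0.6, -0.1, 0, 0, 1]]}}

```text
clock: 28.93
position: [0.6159, 0.0306, 0.0429]
tool_rot: [3.141, 0.002, -0.106]
force: [-10.3, 1.1, 7.5]
grip_width: 0.0113
```

```bash
python3 - <<'E'
from h import *
s=bot.observe();print(s['position'],s['force'],s['moment'],s['clock'])
E
```

```text
[0.61586104 0.03064664 0.04285557] [-10.28370349   1.13079984   7.52362038] [ 0.22733592  2.06697921 -0.0597615 ] 28.9333
```

>>> {"name": "servo_tool", "arguments": {"plan": [[0.1, 0, 0, 0, 1], [0.2, 0, 0, 0, 1], [0.3, 0, 0, 0, 1], [0.3, 0, 0, 0, 1], [0.3, 0, 0, 0, 1], [0.3, 0, 0, 0, 1], [0.3, 0, 0, 0, 1], [0.3, 0, 0, 0, 1], [0.3, 0, 0, 0, 1], [0.3, 0, 0, 0, 1]]}}

```text
clock: 29.77
position: [0.616, 0.0307, 0.0429]
tool_rot: [3.141, 0.002, -0.106]
force: [-11.5, 0.5, 8.0]
grip_width: 0.0111
```

>>> {"name": "servo_tool", "arguments": {"plan": [[-0.2, 0, 0, 0, 1], [-0.4, 0, 0, 0, 1], [-0.6, 0.1, 0, 0, 1], [-0.8, 0.1, 0, 0, 1], [-1, 0.1, 0, 0, 1], [-1.2, 0.1, 0, 0, 1], [-1.2, 0.1, 0, 0, 1], [-1.2, 0.1, 0, 0, 1], [-1.2, 0.1, 0, 0, 1], [-1.2, 0.1, 0, 0, 1]]}}

```text
clock: 30.6
position: [0.6156, 0.0306, 0.0429]
tool_rot: [3.141, 0.001, -0.106]
force: [-4.8, -0.1, 2.1]
grip_width: 0.0107
```

>>> {"name": "servo_tool", "arguments": {"plan": [[-0.2, 0, 0, 0, 1], [-0.4, 0, 0, 0, 1], [-0.4, 0, 0, 0, 1], [-0.4, 0, 0, 0, 0.6], [-0.4, 0, 0, 0, 0.3], [-0.4, 0, 0, 0, 0], [-0.4, 0, 0, 0, 0], [-0.4, 0, 0, 0, 0], [-0.4, 0, 0, 0, 0], [-0.4, 0, 0, 0, 0]], "squeeze": 20}}

```text
clock: 31.43
position: [0.6156, 0.0306, 0.0429]
tool_rot: [-3.142, -0.0, -0.106]
force: [0.9, -0.6, 0.8]
grip_width: 0.0427
```

```bash
python3 - <<'E'
from h import *
b=bot.grab_frame("scene");s=bot.observe();print(s['position'],s['force'],s['moment'],s['grip_width'],s['clock'])
cv2.imwrite("pics/d9.png",cv2.resize(b[170:270,220:320],(600,600),interpolation=2))
E
```

```text
[0.61561145 0.03061256 0.04289364] [ 0.29425351  1.12101465 -0.35149697] [ 0.01765477 -0.08481571  0.00010037] 0.042687391508999764 31.4833
```

View pics/d9.png

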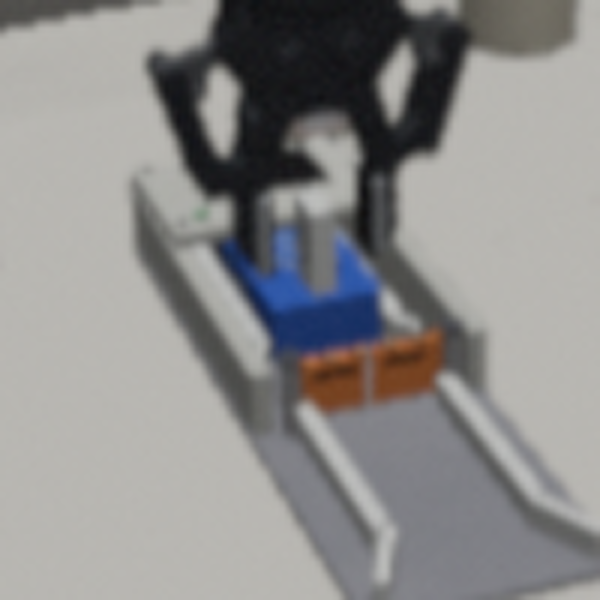

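>>> {"name": "servo_tool", "arguments": {"plan": [[0, 0, 5, 0, 0], [0, 0, 12, 0, 0], [0, 0, 22, 0, 0], [0, 0, 35, 0, 0], [0, 0, 55, 0, 0], [0, 0, 80, 0, 0], [0, 0, 110, 0, 0], [0, 0, 140, 0, 0], [0, 0, 160, 0, 0], [0, 0, 160, 0, 0]]}}

```text
clock: 32.32
position: [0.6175, 0.0309, 0.2088]
tool_rot: [-3.14, -0.007, -0.107]
force: [0.4, -0.4, 0.2]
grip_width: 0.0424
```

>>> {"name": "servo_tool", "arguments": {"plan": [[-20, -20, 0, 0, 0], [-40, -45, 0, 0, 0], [-60, -70, 0, 0, 0], [-80, -100, 0, 0, 0], [-100, -130, 0, 0, 0], [-120, -160, 0, 0, 0], [-140, -190, 0, 0, 0], [-160, -220, 0, 0, 0], [-160, -220, 0, 0, 0], [-160, -220, 0, 0, 0]]}}

```text
clock: 33.15
position: [0.4546, -0.1911, 0.2038]
tool_rot: [3.141, -0.001, -0.11]
force: [0.5, 1.1, 0.0]
grip_width: 0.0429
```

```bash
python3 - <<'E'
from h import *
a=bot.grab_frame("top");b=bot.grab_frame("scene");s=bot.observe();print(s['position'],s['clock'],s['force'])
cv2.imwrite("pics/e1.png",np.hstack([cv2.resize(a[130:230,220:320],(400,400),interpolation=2),cv2.resize(b[170:270,220:320],(400,400),interpolation=2)]))
cv2.imwrite("pics/e2.png",a)
np.save("e.npy",b)
a0=cv2.imread("pics/top0raw.png");d=cv2.absdiff(a,a0).max(2)
for n,(x,y) in dict(tape=(394,214),dish=(190,154),marker=(370,274)).items(): print(n,d[y-25:y+25,x-18:x+18].max())
E
```

```text
[ 0.45602687 -0.18895165  0.20353529] 33.25 [0.45433046 0.16073327 0.27249371]
tape 181
dish 15
marker 154
```

View pics/e1.png

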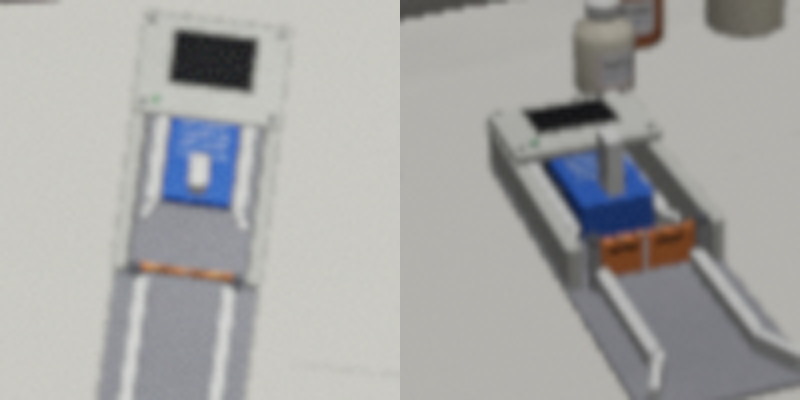

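View pics/e2.png

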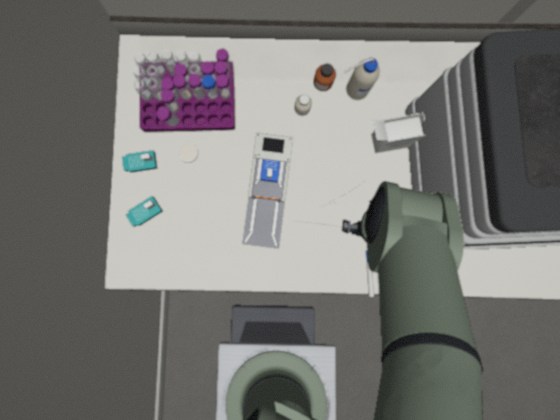

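```bash
python3 - <<'E'
from h import *
O=np.array([.5510,.0368]);y=-.1062;u=np.array([np.cos(y),np.sin(y)]);n=np.array([-u[1],u[0]])
P=plane("top",[(219.5+x/4,129.5+v/4) for x,v in [(164,200),(228,208)]],.034)[:,:2]-O
print(np.c_[P@u,P@n]*1e3)
P=plane("top",[(219.5+200/4,129.5+155+0*0-155+172/4)],.074)[:,:2]-O;print("fin",np.c_[P@u,P@n]*1e3)
b0=cv2.imread("pics/scene0raw.png");b=np.load("e.npy");d=cv2.absdiff(b,b0).max(2)
print("tape",d[200:222,386:422].max(),"marker",d[230:262,404:450].max(),"dish",d[228:245,165:192].max())
cv2.imwrite("pics/e3.png",np.vstack([cv2.resize(b0[190:270,370:470],(600,300)),cv2.resize(b[190:270,370:470],(600,300))]))
E
```

```text
[[ 46.36161731  22.69033285]
 [ 46.47183916 -22.15373357]]
fin [[61.74282247 -0.29039402]]
tape 7 marker 138 dish 7
```

View pics/e3.png

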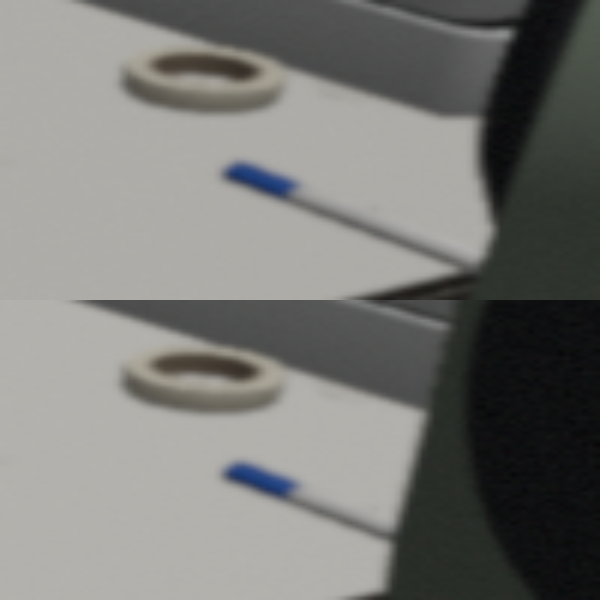

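```bash
python3 - <<'E'
from h import *
e=cv2.resize(np.load("e.npy")[170:270,220:320],(600,600),interpolation=2)
I={"d8":cv2.imread("pics/d8.png"),"d9":cv2.imread("pics/d9.png"),"e":e}
for k,v in I.items():
    out=[]
    for c in(295,345,365):   # column profile: top-face->tail face edge (blue channel drop) and tail bottom->floor (red rise)
        col=v[270:365,c-3:c+4].astype(float).mean(1)
        g=col[:,0];gr=np.diff(cv2.GaussianBlur(g.reshape(-1,1),(1,9),0).ravel())
        w=np.clip(-gr[10:60],0,None);w[w<w.max()*.3]=0
        out.append(round(270+10+(w*np.arange(50)).sum()/w.sum(),1))
    print(k,out)
# scene-camera reading of tail mm per crop px
O=np.array([.5510,.0368]);y=-.1062;u=np.array([np.cos(y),np.sin(y)])
for v in(300,306):print(plane("scene",[(219.5+330/6,169.5+v/6)],.034)[0,:2]@u*1e3-O@u*1e3)
E
```

```text
d8 [np.float64(305.5), np.float64(296.3), np.float64(293.1)]
d9 [np.float64(306.1), np.float64(297.7), np.float64(293.0)]
e [np.float64(306.5), np.float64(297.6), np.float64(293.4)]
49.20947248942434
44.31562650708247
```

```bash
python3 -c "
from workcell import bot
print(bot.job_done(), bot.observe()['clock'])"
```

```text
the job is handed in; nothing more can be done
the job is handed in; nothing more can be done
```

The blue cassette is in the reader lane, pressed home against the end stop, with both flaps sprung shut behind it. I handed the job in at about 33 s of the 58 s allowed.

**What I did:**
- I gripped the cassette by its fin and set it flat between the front rails.
- I pushed it through the flaps. The highest push I read there was about 10 N.
- I felt for the stop in 1.5 mm steps and met it with the nose at about lane x = 140 mm.
- I pressed to 10.3 N, then 11.5 N at the tool for about a second, eased off and let go.

**Last checks:**
- **Seating:** after release the cassette lies straight in the lane. It moved out about 0.5–0.8 mm from where it sat under 7–8 N, about what the stop's own spring-back would give. I take it to be touching the stop, which is out of sight.
- **Flaps:** both are shut in both camera views.
- **Other objects:** the tape roll and the dish match the first picture. The marker's cap end had not moved, but the arm hid the rest of it in both final views.

**What disagreed or is uncertain:**
- **Final position:** the last top view puts the fin at lane x = 62 mm and the tail at 46 mm. The arm's reading implies 65 and 50 mm. I put this 3–4 mm gap down to calibration and hand-picked pixels, since the scene view showed no such shift.
- **Force:** it was read only at the end of each move, so short peaks in between were not seen. Part of the 11.5 N was probably friction, so the stop itself likely felt nearer 10 N.

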